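Roll a transport roller up the ramp into its inspection cradle

TASK

The blue transport roller lies on the shelf at the foot of the loading ramp of the inspection cradle. Without gripping or lifting it, push it slowly and steadily with the fingertips up the ramp, staying behind it so that it never runs free or rolls back, until it drops onto the four small support wheels at the end stop in front of the camera. Leave it lying there, still and clear of the hand, and do not disturb the other things on the bench.

Things in the scene. Friction and masses are not known exactly. Their poses are not given: they have to be found in the camera images.
- roller_center (a point): Centre of the blue roller: slippery blue cylinder, diameter 47 mm, between two steel end collars, diameter 50 mm, 14 mm wide; 120 mm long overall, 0.3 to 0.54 kg. It runs on the collars (centre 25 mm above the track) and rolls very freely. y is its axis; x and z turn as it rolls. At the start it lies still on the level shelf, 20 to 35 mm before the ramp's foot, up to 0.04 rad askew.
- foot (a point): Foot of the ramp, midway across, on the track, 18 mm above the bench. x points level along the fixed cradle, uphill; y across, to the left; z up. Level shelf from x = -75 to 0 mm with a 4 mm lip at its rear end. Ramp: flat, 8 degrees, x = 0 to 130 mm, 18.3 mm higher at its top. Guides 26 mm high along both sides, inner faces 62 mm from the middle. Open from above and from the rear.
- ramp: The ramp plate, fixed to the cradle: origin at foot, but x points up along the slope (8 degrees above level), y across, z square to its surface. A roller lying on the ramp has its centre at z = 25 mm.
- nest (a point): Where the roller's centre lies when home: 159 mm beyond foot along its level x, 38.9 mm higher than foot; same axes as foot. The collars then rest on four free-turning grey wheels, diameter 20 mm, on two cross shafts 17 mm before and beyond this point. The wheel tops are level with the ramp's top; pushed over the near pair, the roller drops 4.4 mm between the pairs by itself and stays.
- stop (a point): End stop: midway between the faces of two black rubber buffers, 25.5 mm beyond nest at the height of the roller's axis (0.5 mm beyond the seated collars); same axes as foot. A small camera on a column stands farther on, nothing of it nearer than 25 mm beyond this point, and reaches about 200 mm above the bench.
- spare_roller: Bystander: white roller of the same make standing on end on the bench beside the cradle, diameter 50 mm, height 120 mm, 145 to 175 mm left (+y) of the cradle's middle line. Origin: centre of its underside.
- ring_gauge: Bystander: steel ring lying flat on the bench 135 to 165 mm right (-y) of the cradle's middle line, outside diameter 64 mm, height 18 mm. Origin: centre of its underside.
- loupe: Bystander: black magnifier standing on the bench 135 to 165 mm right (-y) of the cradle's middle line, farther on than the ring, diameter 42 mm, height 46 mm. Origin: centre of its underside.
- solvent: Bystander: white bottle with a red cap, diameter 62 mm, height 170 mm, far to the right or left on the bench. Origin: centre of its underside.
- wafer_box: Bystander: flat round wafer box, diameter 122 mm, height 23 mm, far to the right or left on the bench. Origin: centre of its underside.
- vacuum_pen: Bystander: pen-shaped vacuum pick-up lying on the bench, 155 mm long, 14 mm thick, far to the left or right. Origin: on the bench below its middle.
- hex_driver: Bystander: screwdriver with a yellow handle lying on the bench, 170 mm long, far to the left or right. Origin: on the bench below its middle.

How it is judged:
On the way, in this order (a step that is already met when the one before it is completed fails the run):
1. the roller is on its way up the ramp, pushed by the fingers (x of roller_center in the frame of ramp between 0.02 and 0.125 m and z of roller_center in the frame of ramp below 0.03 m and contact force between the fingers and roller above 0.05 N), for 0.1 s.
2. the roller has dropped onto the support wheels at the end stop (x of roller_center in the frame of nest between -0.003 and 0.003 m and y of roller_center in the frame of nest between -0.006 and 0.006 m and z of roller_center in the frame of nest between -0.003 and 0.003 m and angle between the y axis of roller_center and the y axis of nest, either way round below 0.06 rad), for 0.2 s.
At the end, for the whole second after the job is handed in: The roller lies on the four support wheels: its centre within 3 mm of the nest point along the cradle and in height and within 6 mm across, its axis within 0.06 rad of square, at rest (under 10 mm/s, 0.3 rad/s) (all of step 2 and linear speed of roller below 0.01 m/s and angular speed of roller below 0.3 rad/s); the robot touches nothing.
It fails at once if the roller runs free on the ramp: it moves faster than 0.2 m/s there with no finger on it (as when it has rolled back some 2 cm, or was knocked up the ramp) (x of roller_center in the frame of ramp between 0.005 and 0.125 m and linear speed of roller above 0.2 m/s and contact force between the fingers and roller below 0.005 N).
It fails at once if the roller is lifted more than about 12 mm off its track (z of roller_center in the frame of ramp above 0.043 m).
It fails at once if the roller falls off the cradle (height (world z) of roller_center below 0.035 m).
It fails at once if another thing on the bench is disturbed (moved more than 10 mm) (distance of any of spare_roller, ring_gauge, loupe, solvent, wafer_box, vacuum_pen, hex_driver from where it was at the start of the episode above 0.01 m).
It also fails if it takes over 40 s, if anything falls off the work surface, if the arm or the gripper's body presses on something with over 40 N, if the wrist force passes 120 N, or if a joint passes its speed limit or range.

ROBOT

A 6-joint arm with a two-finger parallel gripper is mounted at the origin on the work surface. World frame = base frame: x ahead of the robot, y to its left, z up, the work surface at z = 0. Lengths are in m, angles in rad, forces in N, time in s.
With the tool pointing down it reaches from about 0.4 to 0.825 m from the base axis. Payload 7 kg.
Tool frame: the origin (TCP) lies between the finger pads; the fingertips stand 17 mm ahead of it and the grasp point (between the pads) lies 2 mm behind it; x points along the fingers, z is the direction in which the jaws open and shut, and the axes are right-handed (so a half turn about x gives the same grasp; the last joint's range is limited). The gripper opens to 88 mm and grips with 3 to 60 N. Pads are 19 mm wide; open, the fingers measure 130 mm over their backs; the gripper's body (78 mm by 193 mm) begins 47 mm behind the grasp point.
Start: joints at [1.523, 0.359, 0.012, 0, -1.224, -0.288], TCP at [0.222, 0.637, 0.244] pointing down, gripper open.
Joint ranges: [-3.07, 3.07], [-1.43, 2.12], [-1.02, 1.25], [-3.03, 1.67], [-3.05, -0], [-3.03, 3.03]. Speed limits (rad/s): [2.39, 2.39, 3.01, 3.14, 3.14, 3.14].

INTERFACE

Orientations are given as [roll, pitch, yaw] about the fixed x, y, z axes, in that order (R = Rz(yaw) Ry(pitch) Rx(roll)).
In Python, from station import * gives the robot as it stands.
- The arm moves only by the tool step_arm, never from a script. Its argument "deltas" is a list of rows, each a list of 5 numbers: the shift along the tool's x, y, z in cm, then the turn about the tool's x in degrees, then the closure, from 0 (fully open) to 1 (shut). In form: [[dx, dy, dz, roll, fingers], ...]. A call has exactly 10 rows; each row is the pose to reach, as a shift and turn from the pose commanded when the call began, along the tool's axes at that moment; what a row does not reach only later rows make up. A row lasts 1/12 s, in which the tool goes at most 41.7 mm and 7.16 degrees, less where a joint would pass 70% of its speed; a pose out of reach is approached as far as the arm can. A call with a gripper value outside its range is refused whole. The fingers move at their own pace and stop on an object; "squeeze" is the grip in N (left out, the last holds). Time passes only in rows, so rows that repeat a pose let the fingers close, or fill a call up. It gives the time, the measured TCP pose, the force and the opening at its end, in the units of the state.
- get_state(): the state, without advancing time (a new reading comes with each control period).
- grab_frame(name): name is "scene" or "top" or "wrist"; returns a dict with "pixels" (480x640x3 uint8, red, green, blue), "range_z" (480x640 float32, m along the optical axis (not along the pixel's ray), 0 where there is no reading), "fx", "fy", "cx", "cy" (pixels), "view" (4x4, takes a point from world to camera coordinates); the wrist camera has in their place "hand_eye" (4x4, takes a point from camera to tool coordinates, whose origin is the TCP and whose axes are the tool frame's). Camera axes: x right, y down, z forward; pixel columns grow to the right and rows downward; lengths in m; the calibration is good to about 2 mm. A picture is of the moment at which its call begins: read the wrist's pose just before it.
- job_done(): hands the job in, once; it reports no verdict.
Trained networks look in the newest picture that a camera, given by its name, has taken for a name from the list of things; names that differ only in an ending like _2 or _b are one class to them, and where a whole thing is asked for, a point or a joint stands for the part that bears it (a point fixed in the world has none). Each returns a list of dicts, best first, with "conf" (0 to 1); they miss things now and then, are a little off and sometimes report something else, mostly with a low value. They report only what shows in the picture. A call takes as long as a camera call.
- boxes_of(thing, camera): "extent" ([left, top, right, bottom] in pixels, round what is visible of it).
- masks_of(thing, camera): "mask" (480x640 bool, what is visible of it) and "extent" ([left, top, right, bottom] in pixels, round what is visible of it).
The state is a dict: "t": time; "q": joint angles; "qd": joint speeds; "joint_efforts": joint torques, N m; "eef_pos": TCP position; "ee_rot": TCP orientation; "force": force on the tool from outside, world axes, zero at the start; "moment": the same for the moment, N m; "width": finger opening in m.
Only numpy, scipy, OpenCV 4.12 (cv2) and the standard library are available. Lean on these libraries where they do the work, as an engineer would, in place of code of your own. Each camera call takes 0.05 s, during which the arm holds its last target.

## Working session

There is one attempt and no reset: what is moved stays moved. The work goes in short steps, Python scripts to look and compute and a tool call to move; the robot and the scene stay as the last step left them, time stands still between calls to the robot, and variables do not carry over. Pictures are saved under pics/ and viewed, and the job is handed in when it is done.

Besides the shell and the picture viewer there is one more tool, called after ">>>" in YAML: its name, and indented under it one key for each argument. step_arm: Moves the arm, as the interface text tells. Its arguments: {"type":"object","properties":{"deltas":{"type":"array"},"squeeze":{"type":"number"}},"required":["deltas"]}

```bash
mkdir -p pics; ls
python3 - <<'E'
from station import *
import cv2,numpy as np
s=get_state();print({k:np.round(v,3) for k,v in s.items()})
for n in("scene","top"):
    f=grab_frame(n);cv2.imwrite(f"pics/{n}0.png",f["pixels"][:,:,::-1]);print(n,f["fx"],f["fy"],f["cx"],f["cy"],f["view"].round(3).tolist())
    for th in("roller_center","spare_roller","ring_gauge","loupe","solvent","wafer_box","foot","ramp","stop"):
        try: print(th,[(round(b["conf"],2),np.round(b["extent"]).tolist()) for b in boxes_of(th,n)[:2]])
        except Exception as e: print(th,e)
E
```

```text
pics
{'t': np.float64(0.0), 'q': array([ 1.523,  0.359,  0.011, -0.   , -1.224, -0.288]), 'qd': array([ 0.   , -0.002, -0.001,  0.   ,  0.   , -0.   ]), 'joint_efforts': array([-0.0000e+00, -5.8270e+01,  2.9307e+01,  6.9980e+00,  7.0000e-03,
       -0.0000e+00]), 'eef_pos': array([0.222, 0.637, 0.243]), 'ee_rot': array([ 0.062,  1.569, -1.845]), 'force': array([-0.502,  0.488,  0.027]), 'moment': array([-0.001,  0.002, -0.037]), 'width': np.float64(0.088)}
scene 552.3161298858231 552.3161298858231 316.32624476497966 243.58127125492896 [[0.481, 0.877, -0.006, -0.259], [0.59, -0.328, -0.738, -0.281], [-0.649, 0.352, -0.675, 1.682], [0.0, 0.0, 0.0, 1.0]]
roller_center [(0.64, [330.0, 201.0, 378.0, 230.0])]
spare_roller [(0.64, [422.0, 192.0, 447.0, 244.0])]
ring_gauge [(0.88, [285.0, 237.0, 310.0, 258.0])]
loupe [(0.58, [314.0, 253.0, 330.0, 275.0])]
solvent [(0.56, [82.0, 303.0, 129.0, 374.0])]
wafer_box [(0.76, [70.0, 293.0, 129.0, 338.0])]
foot [(0.7, [315.0, 210.0, 458.0, 325.0])]
ramp [(0.69, [336.0, 219.0, 409.0, 270.0])]
stop [(0.91, [315.0, 200.0, 458.0, 332.0])]
top 474.9586503831827 474.9586503831827 318.5978513148055 233.90200048485278 [[-0.009, -1.0, -0.004, -0.009], [-0.979, 0.01, -0.202, 0.561], [0.202, 0.002, -0.979, 1.259], [0.0, 0.0, 0.0, 1.0]]
roller_center [(0.58, [238.0, 250.0, 286.0, 274.0])]
spare_roller [(0.68, [193.0, 203.0, 223.0, 230.0])]
ring_gauge [(0.63, [312.0, 249.0, 333.0, 276.0])]
loupe [(0.61, [312.0, 221.0, 326.0, 235.0]), (0.39, [232.0, 128.0, 310.0, 285.0])]
solvent [(0.61, [478.0, 202.0, 515.0, 232.0]), (0.3, [310.0, 219.0, 325.0, 238.0])]
wafer_box [(0.67, [468.0, 243.0, 510.0, 285.0])]
foot [(0.76, [236.0, 129.0, 307.0, 287.0])]
ramp [(0.66, [241.0, 203.0, 296.0, 254.0]), (0.63, [231.0, 125.0, 306.0, 282.0])]
stop [(0.93, [232.0, 128.0, 306.0, 285.0])]
```

Run:
```python
import cv2
a=cv2.imread("pics/top0.png")[110:310,170:370];cv2.imwrite("pics/top0z.png",cv2.resize(a,None,fx=3,fy=3,interpolation=cv2.INTER_CUBIC))
a=cv2.imread("pics/scene0.png")[170:350,270:480];cv2.imwrite("pics/scene0z.png",cv2.resize(a,None,fx=3,fy=3,interpolation=cv2.INTER_CUBIC))
```

```text
(no output)
```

View pics/top0.png

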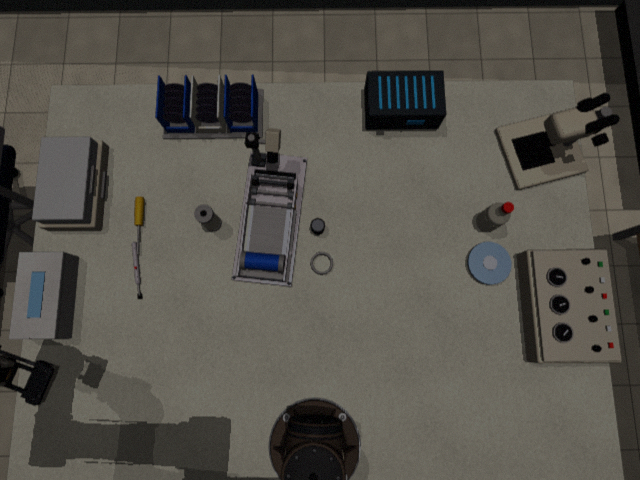

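View pics/top0z.png

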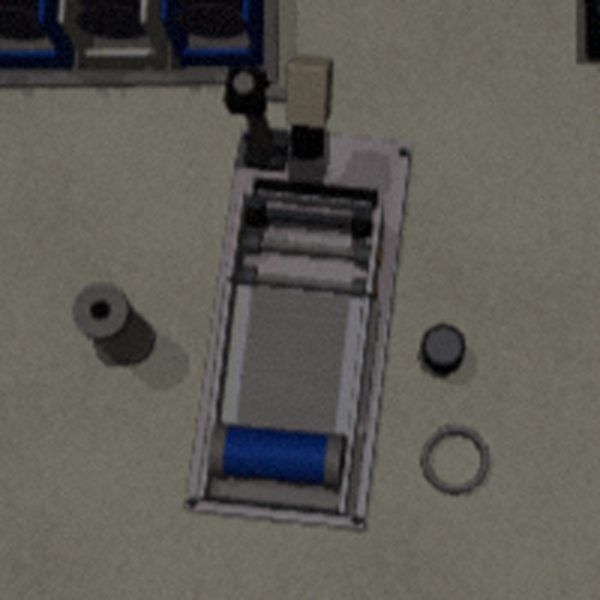

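View pics/scene0z.png

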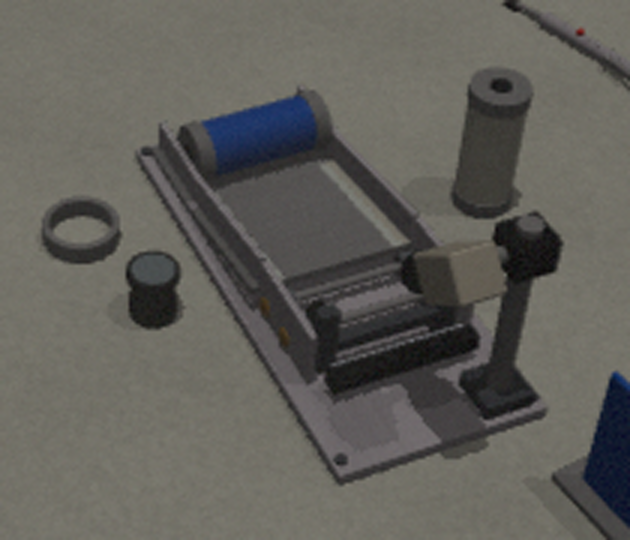

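The pictures show the cradle near pixels (235–305, 130–285) in the top view. It's turned slightly, with the roller at (262, 262) at its near end and the camera at the far end. Next I'll measure its pose from depth.

```bash
cat > h.py <<'E'
from station import *
import cv2,numpy as np
from scipy.spatial.transform import Rotation as R
def cloud(f,tcp=None):
    z=f["range_z"];v,u=np.mgrid[0:480,0:640]
    P=np.stack([(u-f["cx"])/f["fx"]*z,(v-f["cy"])/f["fy"]*z,z],-1)
    if "view" in f: T=np.linalg.inv(f["view"])
    else: T=tcp@f["hand_eye"]
    W=P@T[:3,:3].T+T[:3,3]; W[z==0]=np.nan
    return W
def tcpT():
    s=get_state();T=np.eye(4);T[:3,:3]=R.from_euler("xyz",s["ee_rot"]).as_matrix();T[:3,3]=s["eef_pos"];return T
def proj(f,p,tcp=None):
    V=f["view"] if "view" in f else np.linalg.inv(tcp@f["hand_eye"])
    c=np.asarray(p)@V[:3,:3].T+V[:3,3];return np.stack([c[...,0]/c[...,2]*f["fx"]+f["cx"],c[...,1]/c[...,2]*f["fy"]+f["cy"]],-1)
E
python3 - <<'E'
from h import *
f=grab_frame("top");W=cloud(f)
for th in("roller_center","spare_roller","ring_gauge","loupe","ramp"):
    m=masks_of(th,"top")[0]["mask"];p=W[m];print(th,m.sum(),np.nanmedian(p,0).round(4),np.nanpercentile(p,[2,98],axis=0).round(4).tolist())
# blue
a=f["pixels"].astype(int);b=(a[:,:,2]>a[:,:,0]+40)&(a[:,:,2]>a[:,:,1]+30)
b[:235]=0;b[290:]=0;b[:,:230]=0;b[:,300:]=0
p=W[b];print("blue",b.sum(),np.nanmean(p,0),np.nanmax(p[:,2]))
for u,v in((233,278),(290.5,285),(305,160),(250,157)): print(u,v,W[int(v),int(u)].round(4))
# guides: height of pixels rows
for v in (215,230,245,275):
    print(v,[(u,*(W[v,u]*1000).round().astype(int)) for u in range(230,312,2)])
E
```

```text
roller_center 808 [0.4865 0.1404 0.0629] [[0.4626, 0.0831, 0.0188], [0.518, 0.2, 0.0705]]
spare_roller 491 [0.602  0.2855 0.1176] [[0.5851, 0.2692, 0.0025], [0.6294, 0.3139, 0.1251]]
ring_gauge 159 [ 0.4904 -0.0256  0.0171] [[0.4574, -0.0512, 0.0008], [0.5171, 0.0079, 0.0235]]
loupe 188 [ 0.5887 -0.0102  0.046 ] [[0.5717, -0.0297, 0.0098], [0.6092, 0.0068, 0.0519]]Traceback (most recent call last):
  File "<stdin>", line 4, in <module>
IndexError: list index out of range
```

Run:
```python
from h import *
T=tcpT();print(T.round(3))
f=grab_frame("wrist");print(f["fx"],f["hand_eye"].round(3).tolist())
f=grab_frame("top");W=cloud(f)
a=f["pixels"].astype(int)
b=(a[:,:,2]>a[:,:,0]+40)&(a[:,:,2]>a[:,:,1]+30)
b[:235]=0;b[290:]=0;b[:,:230]=0;b[:,300:]=0
p=W[b];print("blue",b.sum(),np.nanmean(p,0),np.nanmax(p[:,2]))
for u,v in((235,277),(288,284),(303,162),(252,158)): print(u,v,W[int(v),int(u)].round(4))
m=(np.abs(W[:,:,0]-.58)<.07)&(W[:,:,1]>.03)&(W[:,:,1]<.24)&(W[:,:,2]>.045)
# guide tops per x-slab
for x in np.arange(.45,.72,.02):
    s=(np.abs(W[:,:,0]-x)<.006)&(W[:,:,1]>.03)&(W[:,:,1]<.24)
    q=W[s];q=q[np.argsort(q[:,1])]
    print(round(x,2),[(int(y*1000),int(z*1000)) for _,y,z in q[::2]])
```

```text
[[ 0.     0.944 -0.33   0.222]
 [ 0.    -0.33  -0.944  0.637]
 [-1.    -0.    -0.     0.244]
 [ 0.     0.     0.     1.   ]]
389.22364111462986 [[-0.001, -0.309, 0.951, -0.141], [-0.001, -0.951, -0.309, 0.084], [1.0, -0.001, 0.001, 0.0], [0.0, 0.0, 0.0, 1.0]]
blue 490 [0.48671202 0.14272772 0.06319529] 0.07212820192130875
235 277 [0.4485 0.222  0.015 ]
288 284 [0.4273 0.0728 0.0156]
303 162 [0.7909 0.0303 0.005 ]
252 158 [0.7964 0.179  0.0279]
0.45 [(31, 6), (31, 1), (34, 0), (34, -3), (36, 1), (36, 0), (39, 2), (39, 0), (42, 3), (42, 2), (45, 3), (45, -1), (48, 4), (48, 1), (51, -3), (51, -4), (53, 1), (54, 0), (56, 2), (56, 0), (59, 3), (59, 0), (61, 14), (61, 9), (64, 15), (64, 14), (64, 11), (67, 13), (67, 7), (70, 14), (70, 10), (72, 19), (72, 16), (73, 10), (75, 20), (75, 16), (78, 18), (78, 14), (79, 44), (79, 37), (81, 46), (82, 40), (84, 50), (85, 39), (89, 19), (89, 16), (91, 23), (92, 18), (92, 14), (95, 18), (95, 16), (97, 20), (97, 18), (100, 20), (100, 18), (103, 22), (103, 16), (104, 10), (106, 19), (106, 17), (108, 22), (109, 17), (109, 16), (111, 20), (112, 18), (114
[... 21188 characters left out ...]
16), (155, 13), (157, 67), (158, 15), (158, 59), (159, 55), (160, 71), (161, 63), (161, 15), (161, 16), (162, 55), (163, 21), (163, 62), (164, 61), (164, 13), (165, 72), (165, 27), (165, 67), (167, 57), (167, 34), (168, 68), (169, 63), (170, 13), (171, 67), (172, 61), (173, 34), (175, 37), (178, 23), (178, 61), (178, 57), (178, 17), (179, 34), (179, 51), (179, 29), (180, 64), (181, 61), (183, 65), (183, 63), (196, 13), (197, 8), (199, 14), (204, 4), (205, -1), (206, 6), (207, 4), (210, 3), (211, -1), (213, 0), (214, -1), (216, 2), (217, -5), (218, 3), (219, 0), (222, 0), (223, -3), (225, 2), (225, -1), (228, 2), (228, 0), (230, 2), (231, 0), (234, 1), (234, 1), (236, 2), (238, -5), (239, 2)]
```

Guide tops put the cradle's heading at about −0.127 rad, with its middle at y ≈ 0.143 where x = 0.49. I'll bring the hand over it with a half turn, so the wrist camera trails behind and stays clear of the column.

>>> step_arm:
  deltas:
    - [0, 2, 1.9, 6, 0]
    - [0, 4, 3.8, 12, 0.1]
    - [0, 6, 5.7, 18, 0.2]
    - [0, 8, 7.6, 24, 0.3]
    - [0, 10, 9.5, 30, 0.4]
    - [0, 12, 11.4, 36, 0.5]
    - [0, 14, 13.3, 42, 0.55]
    - [0, 16, 15.2, 48, 0.55]
    - [0, 18, 17.1, 54, 0.55]
    - [0, 20, 19, 60, 0.55]

```text
t: 2.23
eef_pos: [0.3491, 0.3908, 0.2438]
ee_rot: [-2.195, 1.57, 1.129]
force: [0.3, 0.0, -0.1]
width: 0.0401
```

```bash
cat >> h.py <<'E'
def goto(p,yaw):
    "p target TCP world, yaw of tool y; prints tool deltas cm and roll deg"
    T=tcpT();d=T[:3,:3].T@(np.array(p)-T[:3,3])*100
    y=np.arctan2(T[1,1],T[0,1]);r=np.degrees((y-yaw+np.pi)%(2*np.pi)-np.pi)
    print("delta",d.round(2),"roll",round(r,2));return d,r
E
python3 - <<'E'
from h import *
s=get_state();print(s["t"],s["q"].round(3),s["eef_pos"].round(4),s["width"])
goto((.47,.145,.244),np.pi-.127)
E
```

```text
2.2333 [ 1.216  0.109 -0.318  0.    -1.143 -1.034] [0.3491 0.3908 0.2438] 0.04011197112694285
delta [-0.03 26.36 -7.42] roll 107.75
```

>>> step_arm:
  deltas:
    - [0, 2.6, -0.74, 7, 0.55]
    - [0, 5.2, -1.48, 14, 0.55]
    - [0, 7.9, -2.2, 21, 0.55]
    - [0, 10.5, -3, 28, 0.55]
    - [0, 13.2, -3.7, 35, 0.55]
    - [0, 15.8, -4.4, 42, 0.55]
    - [0, 18.4, -5.2, 49, 0.55]
    - [0, 21, -5.9, 56, 0.55]
    - [0, 23.7, -6.7, 63, 0.55]
    - [0, 26.4, -7.4, 70, 0.55]

```text
t: 3.07
eef_pos: [0.4711, 0.1452, 0.2439]
ee_rot: [-1.491, 1.57, 0.611]
force: [0.4, 0.5, -0.3]
width: 0.0392
```

>>> step_arm:
  deltas:
    - [0, 0, 0, 7, 0.55]
    - [0, 0, 0, 14, 0.55]
    - [0, 0, 0, 21, 0.55]
    - [0, 0, 0, 28, 0.55]
    - [0, 0, 0, 35, 0.55]
    - [0, 0, 0, 37.7, 0.55]
    - [0, 0, 0, 37.7, 0.55]
    - [0, 0, 0, 37.7, 0.55]
    - [0, 0, 0, 37.7, 0.55]
    - [0, 0, 0, 37.7, 0.55]

```text
t: 3.9
eef_pos: [0.4706, 0.1464, 0.2436]
ee_rot: [-0.851, 1.571, 0.601]
force: [0.2, 0.1, -0.8]
width: 0.0392
```

Run:
```python
from h import *
T=tcpT();f=grab_frame("wrist");np.savez("w1.npz",T=T,**{k:f[k] for k in f});print(T.round(4),get_state()["t"])
cv2.imwrite("pics/w1.png",f["pixels"][:,:,::-1])
for d in("roller_center","foot","ramp","stop"):
    print(d,[(round(b["conf"],2),np.round(b["extent"]).tolist()) for b in boxes_of(d,"wrist")[:2]])
```

```text
[[ 1.000e-04 -9.928e-01  1.194e-01  4.706e-01]
 [ 1.000e-04  1.194e-01  9.928e-01  1.464e-01]
 [-1.000e+00 -1.000e-04  1.000e-04  2.436e-01]
 [ 0.000e+00  0.000e+00  0.000e+00  1.000e+00]] 3.95
roller_center [(0.64, [239.0, 205.0, 384.0, 262.0])]
foot [(0.72, [219.0, 167.0, 399.0, 419.0])]
ramp [(0.91, [235.0, 254.0, 384.0, 346.0])]
stop [(0.82, [219.0, 166.0, 397.0, 418.0]), (0.39, [440.0, 287.0, 483.0, 306.0])]
```

View pics/w1.png

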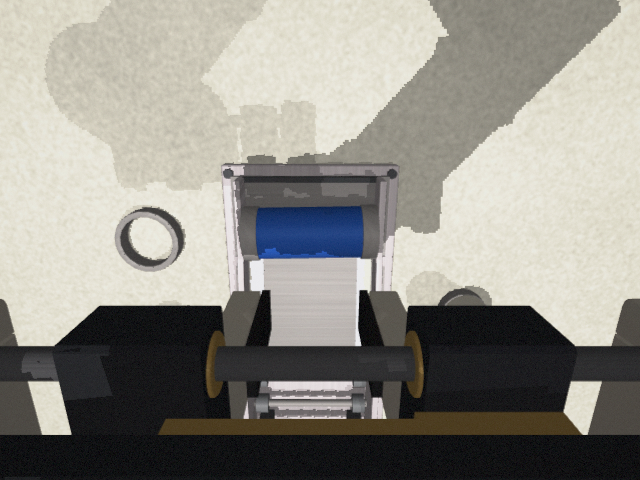

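The wrist view is upside down, with image-up pointing back towards the robot. The roller is at (310, 232), the shelf's rear edge at row ~170, the ramp at rows 258–390 and the ring at (150, 240). Now I'll fit the cradle pose from the depth.

Run:
```python
from h import *
d=np.load("w1.npz");f={k:d[k] for k in d};W=cloud(f,d["T"])
a=f["pixels"].astype(int)
b=(a[:,:,2]>a[:,:,0]+40)&(a[:,:,2]>a[:,:,1]+30);b[:190]=0;b[300:]=0
p=W[b];print("blue",b.sum(),np.nanpercentile(p,[1,50,99],axis=0).round(4).tolist())
# roller axis fit: cyl radius 23.5 at z=.043 ; fit center line x = c + k*y
from scipy.optimize import least_squares
p=p[np.isfinite(p).all(1)];ym=np.median(p[:,1])
p=p[p[:,2]>.045]
r=least_squares(lambda q:np.hypot((p[:,0]-q[0]-q[1]*(p[:,1]-ym))*np.cos(np.arctan(q[1])),p[:,2]-q[2])-.0235,[.488,0.12,.043],loss="soft_l1",f_scale=.001)
print("roller axis x,k,z",r.x.round(4),"at y",ym.round(4),"res",np.sqrt(np.mean(r.fun**2)).round(4))
ys=np.percentile(p[:,1],[0.5,99.5]);print("blue y ends",ys.round(4))
# ground/bench and base heights in view
# guide tops
Z=W[:,:,2];fr=lambda lo,hi,c0,c1,r0,r1:(Z>lo)&(Z<hi)&(np.arange(640)[None]>c0)&(np.arange(640)[None]<c1)&(np.arange(480)[:,None]>r0)&(np.arange(480)[:,None]<r1)
for n,c0,c1 in(("R",222,252),("L",372,400)):
    m=fr(.036,.056,c0,c1,175,285);q=W[m];k=np.polyfit(q[:,0]-.48,q[:,1],1);k2=np.polyfit(q[:,0][np.abs(np.polyval(k,q[:,0]-.48)-q[:,1])<.004]-.48,q[:,1][np.abs(np.polyval(k,q[:,0]-.48)-q[:,1])<.004],1);print(n,m.sum(),k.round(4),k2.round(4),np.percentile(q[:,2],[5,50,95]).round(4),q[:,0].min(),q[:,0].max())
print("profile along column 310:")
for c in(290,310,330):
    print([(v,*(W[v,c]*1000).round(1)) for v in list(range(160,210,3))])
m=fr(.005,.08,270,352,262,340);q=W[m];q=q[np.isfinite(q).all(1)]
A=np.c_[q[:,:2]-[.56,.13],np.ones(len(q))];c=np.linalg.lstsq(A,q[:,2],rcond=None)[0];print("ramp plane",c.round(4),"slope deg",np.degrees(np.arctan(np.hypot(c[0],c[1]))),"dir",np.arctan2(c[1],c[0]),len(q),q[:,0].min(),q[:,0].max())
for v in range(336,432,4): print(v,(W[v,310]*1000).round(1),(W[v,265]*1000).round(1),end=" | ")
```

```text
blue 5387 [[0.462, 0.0949, 0.0432], [0.4818, 0.1401, 0.0628], [0.5095, 0.185, 0.0668]]
roller axis x,k,z [0.4885 0.1047 0.0423] at y 0.1401 res 0.0006
blue y ends [0.094  0.1858]
R 753 [-0.1447  0.0764] [-0.1322  0.0756] [0.0395 0.0437 0.0527] 0.4332714595150081 0.5340425404774354
L 708 [-0.1101  0.2052] [-0.1179  0.2057] [0.039  0.0436 0.047 ] 0.4489514949959028 0.5488881928022963
profile along column 310:
[(160, np.float64(425.8), np.float64(127.7), np.float64(0.7)), (163, np.float64(428.7), np.float64(127.2), np.float64(-0.2)), (166, np.float64(430.4), np.float64(127.6), np.float64(10.4)), (169, np.float64(433.0), np.float64(127.3), np.float64(12.0)), (172, np.float64(435.9), np.float64(126.9), np.float64(11.4)), (175, np.float64(438.6), np.float64(126.5), np.float64(11.9)), (178, np.float64(440.1), np.float64(126.9), np.float64(21.4)), (181, np.float64(442.9), np.float64(126.5), np.float64(21.2)), (184, np.float64(446.4), np.float64(125.7), np.float64(16.6)), (187, np.float64(449.1), np.float64(125.4), np.float64(17.8)), (190, np.float64(452.0), np.float64(125.0), np.float64(17.0
[... 3054 characters left out ...]
6 309.7] | 372 [441.4 148.7 311. ] [441.7 138.3 308.9] | 376 [444.1 148.3 308.7] [442.  138.4 309.9] | 380 [444.8 148.3 309.2] [444.  137.9 308.7] | 384 [677.6 116.   10.6] [653.   70.8  34.9] | 388 [682.4 115.4  11.4] [675.9  64.3  11.8] | 392 [687.2 114.8  12.2] [682.8  63.   10. ] | 396 [693.4 114.1  11.3] [675.2  66.2  26.2] | 400 [686.7 115.   26. ] [677.   66.4  30.6] | 404 [690.4 114.6  28. ] [680.7  66.1  32.4] | 408 [710.  112.   11.5] [683.2  66.1  35.8] | 412 [717.1 111.1   9.9] [690.   64.8  34. ] | 416 [720.6 110.7  12.4] [704.8  61.1  23.3] | 420 [447.8 148.  318.2] [446.4 138.7 318.5] | 424 [448.9 147.9 318.2] [446.5 138.8 319.6] | 428 [447.7 148.  320.6] [447.1 138.8 320.1] |
```

Cradle fit: yaw is about −0.126 rad and the foot is at about (0.516, 0.136). The rear lip and the ramp plane agree to ~4 mm. The roller is 27 mm before the foot, centred and 0.02 rad askew, which fits the description. I'll come down behind it.

Run:
```python
from h import *
goto((.4451,.1453,.075),np.pi-.126)
```

```text
delta [16.86  2.52 -0.42] roll 0.3
```

>>> step_arm:
  deltas:
    - [0, 1.2, -0.2, 0.3, 0.55]
    - [0, 2.5, -0.4, 0.3, 0.55]
    - [3, 2.5, -0.4, 0.3, 0.55]
    - [6, 2.5, -0.4, 0.3, 0.55]
    - [9, 2.5, -0.4, 0.3, 0.55]
    - [12, 2.5, -0.4, 0.3, 0.55]
    - [14.5, 2.5, -0.4, 0.3, 0.55]
    - [16.9, 2.5, -0.4, 0.3, 0.55]
    - [16.9, 2.5, -0.4, 0.3, 0.55]
    - [16.9, 2.5, -0.4, 0.3, 0.55]

```text
t: 4.98
eef_pos: [0.4442, 0.145, 0.0744]
ee_rot: [2.473, 1.568, -2.365]
force: [0.1, 0.4, 0.4]
width: 0.0397
```

Run:
```python
from h import *
T=tcpT();f=grab_frame("wrist");np.savez("w2.npz",T=T,**{k:f[k] for k in f});print(T.round(4),get_state()["t"])
cv2.imwrite("pics/w2.png",f["pixels"][:,:,::-1])
f=grab_frame("scene");a=f["pixels"][120:300,250:470,::-1];cv2.imwrite("pics/s2.png",cv2.resize(a,None,fx=3,fy=3))
```

```text
[[-0.002  -0.9921  0.1255  0.4442]
 [-0.0019  0.1255  0.9921  0.145 ]
 [-1.      0.0017 -0.0022  0.0744]
 [ 0.      0.      0.      1.    ]] 5.0333
```

View pics/w2.png

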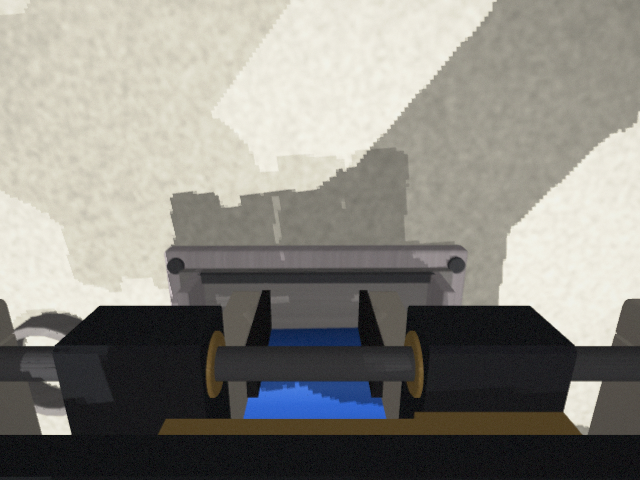

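View pics/s2.png

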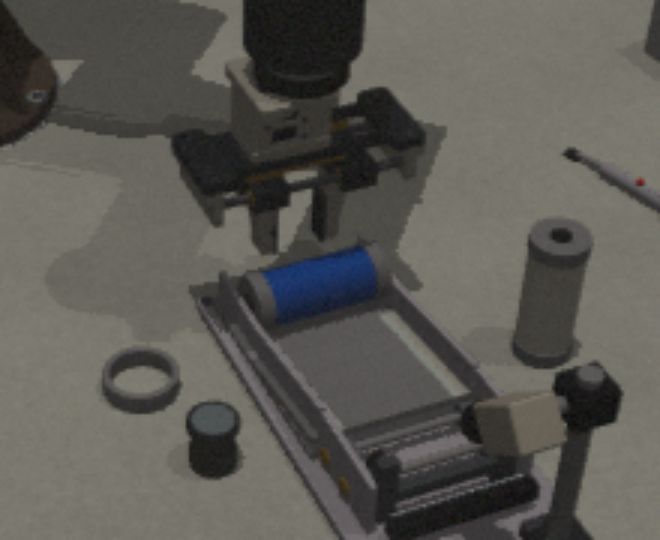

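The fingers are centred behind the roller, clear of it and of the guides. I'll lower them to about 10 mm above the track and ease forward to contact.

>>> step_arm:
  deltas:
    - [1, 0, 0, 0, 0.55]
    - [2, 0, 0, 0, 0.55]
    - [2.9, 0, 0, 0, 0.55]
    - [2.9, 0, 0, 0, 0.55]
    - [2.9, -0.2, 0, 0, 0.55]
    - [2.9, -0.4, 0, 0, 0.55]
    - [2.9, -0.6, 0, 0, 0.55]
    - [2.9, -0.8, 0, 0, 0.55]
    - [2.9, -1, 0, 0, 0.55]
    - [2.9, -1.2, 0, 0, 0.55]

```text
t: 5.92
eef_pos: [0.4576, 0.144, 0.0458]
ee_rot: [-0.823, 1.571, 0.621]
force: [-1.0, 0.6, 0.3]
width: 0.0396
```

```bash
cat >> h.py <<'E'
C=np.array([.5162,.1362]);ux=np.array([.9921,-.1259]);uy=np.array([.1259,.9921])
def look(n):
    s=get_state();T=tcpT();f=grab_frame("top");W=cloud(f)
    a=f["pixels"].astype(int);b=(a[:,:,2]>a[:,:,0]+35)&(a[:,:,2]>a[:,:,1]+20);b[:150]=0;b[290:]=0;b[:,:230]=0;b[:,305:]=0
    p=W[b];p=p[np.isfinite(p).all(1)]
    print("t",s["t"].round(2) if hasattr(s["t"],"round") else s["t"],"F",s["force"].round(2),"tcp s,y,z",((T[:2,3]-C)@ux).round(4),((T[:2,3]-C)@uy).round(4),T[2,3].round(4),"yaw",np.arctan2(-T[1,1],-T[0,1]).round(4))
    q=np.c_[(p[:,:2]-C)@ux,(p[:,:2]-C)@uy,p[:,2]]
    print("blue n",len(q),"s,y,z med",np.median(q,0).round(4) if len(q) else None,"pct",np.percentile(q,[3,97],axis=0).round(4).tolist() if len(q) else None)
    im=f["pixels"][110:310,170:370,::-1];cv2.imwrite(f"pics/t{n}.png",cv2.resize(im,None,fx=3,fy=3))
    f=grab_frame("scene");im=f["pixels"][120:320,250:470,::-1];cv2.imwrite(f"pics/s{n}.png",cv2.resize(im,None,fx=3,fy=3))
E
python3 -c "
from h import *
look('3')"
```

```text
t 5.9167 F [-0.97  0.59  0.31] tcp s,y,z -0.0591 0.0003 0.0458 yaw -0.1265
blue n 9 s,y,z med [-0.0097 -0.0403  0.0651] pct [[-0.0206, -0.0438, 0.0576], [-0.006, -0.0343, 0.1203]]
```

View pics/s3.png

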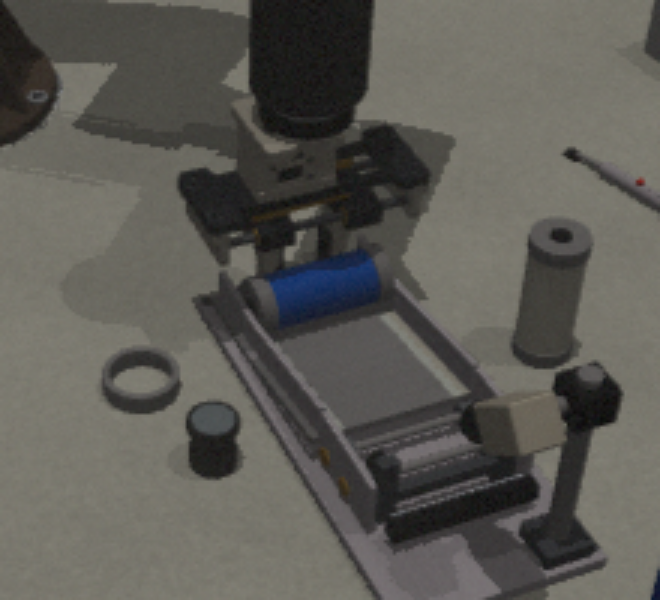

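The fingers are at contact, with about 1 N back-force. I'll start pushing at about 36 mm/s.

>>> step_arm:
  deltas:
    - [0, -0.2, 0, 0, 0.55]
    - [0, -0.4, 0, 0, 0.55]
    - [0, -0.7, 0, 0, 0.55]
    - [0, -1, 0, 0, 0.55]
    - [0, -1.3, 0, 0, 0.55]
    - [0, -1.6, 0, 0, 0.55]
    - [0, -1.9, 0, 0, 0.55]
    - [0, -2.2, 0, 0, 0.55]
    - [0, -2.5, 0, 0, 0.55]
    - [0, -2.8, 0, 0, 0.55]

```text
t: 6.85
eef_pos: [0.485, 0.1403, 0.0455]
ee_rot: [2.129, 1.57, -2.71]
force: [-1.5, 0.5, 0.5]
width: 0.0395
```

```bash
cat >> h.py <<'E'
def look2(n):
    s=get_state();T=tcpT();f=grab_frame("scene");W=cloud(f)
    a=f["pixels"].astype(int);b=(a[:,:,2]>a[:,:,0]+40)&(a[:,:,2]>a[:,:,1]+30)
    p=W[b];p=p[np.isfinite(p).all(1)];q=np.c_[(p[:,:2]-C)@ux,(p[:,:2]-C)@uy,p[:,2]]
    q=q[(np.abs(q[:,1])<.055)&(q[:,0]>-.08)&(q[:,0]<.2)&(q[:,2]>.03)&(q[:,2]<.11)]
    print("t",s["t"],"F",s["force"].round(2),"tcp s,y,z",((T[:2,3]-C)@ux).round(4),((T[:2,3]-C)@uy).round(4),T[2,3].round(4),"yaw",np.arctan2(-T[1,1],-T[0,1]).round(4),"w",round(s["width"],4))
    from scipy.optimize import least_squares
    s0=np.median(q[:,0]) if len(q) else 0
    r=least_squares(lambda c:np.hypot((q[:,0]-c[0]-c[1]*q[:,1]),q[:,2]-c[2])-.0235,[s0-.01,0,.045+.14*max(0,min(s0,.13))],loss="soft_l1",f_scale=.001)
    print("n",len(q),"roller s,skew,z",r.x.round(4),"y ends",np.percentile(q[:,1],[1,99]).round(4),"res",np.sqrt(np.mean(r.fun**2)).round(4))
    im=f["pixels"][120:320,250:470,::-1];cv2.imwrite(f"pics/s{n}.png",cv2.resize(im,None,fx=3,fy=3))
E
python3 -c "
from h import *
look2('4')"
```

```text
t 6.85 F [-1.48  0.52  0.5 ] tcp s,y,z -0.0314 0.0001 0.0455 yaw -0.1265 w 0.0395
n 402 roller s,skew,z [ 0.0023 -0.0309  0.0451] y ends [-0.0456  0.0443] res 0.0024
```

View pics/s4.png

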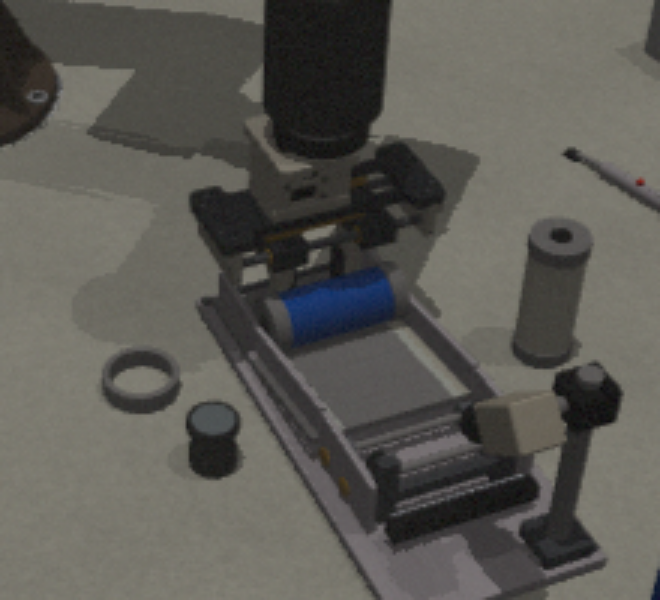

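The roller is at the foot, in contact with the fingers. Next it goes up the slope, with the hand rising 0.14 per unit forward.

>>> step_arm:
  deltas:
    - [-0.03, -0.2, 0, 0, 0.55]
    - [-0.07, -0.5, 0, 0, 0.55]
    - [-0.11, -0.8, 0, 0, 0.55]
    - [-0.15, -1.1, 0, 0, 0.55]
    - [-0.2, -1.4, 0, 0, 0.55]
    - [-0.24, -1.7, 0, 0, 0.55]
    - [-0.28, -2, 0, 0, 0.55]
    - [-0.32, -2.3, 0, 0, 0.55]
    - [-0.36, -2.6, 0, 0, 0.55]
    - [-0.41, -2.9, 0, 0, 0.55]

```text
t: 7.73
eef_pos: [0.5141, 0.1367, 0.0497]
ee_rot: [2.334, 1.571, -2.505]
force: [-1.9, -0.4, 0.9]
width: 0.0394
```

```bash
python3 -c "
from h import *
look2('5')"
```

```text
t 7.7333 F [-1.93 -0.38  0.95] tcp s,y,z -0.0021 0.0003 0.0497 yaw -0.1264 w 0.0394
n 432 roller s,skew,z [ 0.0315 -0.013   0.0493] y ends [-0.0447  0.0435] res 0.0023
```

View pics/s5.png

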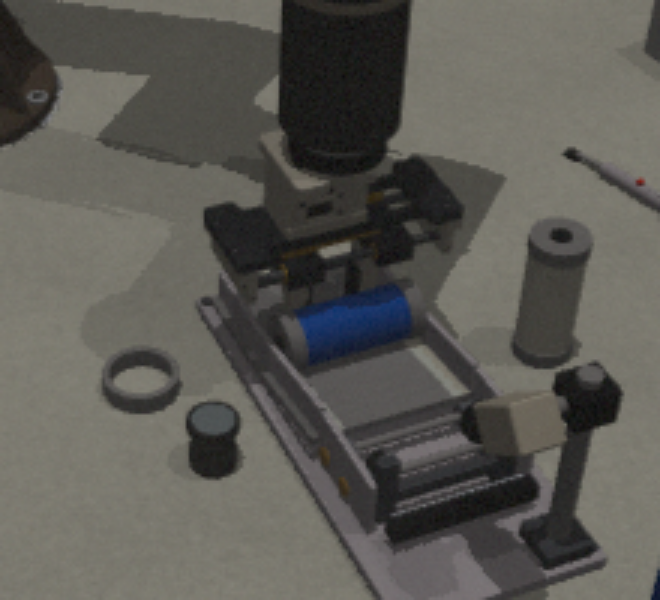

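The roller is on the ramp at s ≈ 31 mm, square and held by both fingers. I'll keep going.

>>> step_arm:
  deltas:
    - [-0.04, -0.3, 0, 0, 0.55]
    - [-0.08, -0.6, 0, 0, 0.55]
    - [-0.13, -0.9, 0, 0, 0.55]
    - [-0.17, -1.2, 0, 0, 0.55]
    - [-0.21, -1.5, 0, 0, 0.55]
    - [-0.25, -1.8, 0, 0, 0.55]
    - [-0.29, -2.1, 0, 0, 0.55]
    - [-0.34, -2.4, 0, 0, 0.55]
    - [-0.38, -2.7, 0, 0, 0.55]
    - [-0.42, -3, 0, 0, 0.55]

```text
t: 8.62
eef_pos: [0.5439, 0.133, 0.0539]
ee_rot: [-1.829, 1.571, -0.384]
force: [-1.5, 0.1, 0.6]
width: 0.0398
```

>>> step_arm:
  deltas:
    - [-0.04, -0.3, 0, 0, 0.55]
    - [-0.08, -0.6, 0, 0, 0.55]
    - [-0.13, -0.9, 0, 0, 0.55]
    - [-0.17, -1.2, 0, 0, 0.55]
    - [-0.21, -1.5, 0, 0, 0.55]
    - [-0.25, -1.8, 0, 0, 0.55]
    - [-0.29, -2.1, 0, 0, 0.55]
    - [-0.34, -2.4, 0, 0, 0.55]
    - [-0.38, -2.7, 0, 0, 0.55]
    - [-0.42, -3, 0, 0, 0.55]

```text
t: 9.45
eef_pos: [0.5736, 0.1292, 0.0581]
ee_rot: [-2.541, 1.571, -1.096]
force: [-1.0, 0.4, 0.8]
width: 0.0395
```

```bash
python3 -c "
from h import *
look2('6')"
```

```text
t 9.45 F [-1.04  0.38  0.77] tcp s,y,z 0.0579 0.0003 0.0581 yaw -0.1263 w 0.0395
n 491 roller s,skew,z [ 0.0912 -0.0119  0.0575] y ends [-0.0444  0.0455] res 0.0021
```

View pics/s6.png

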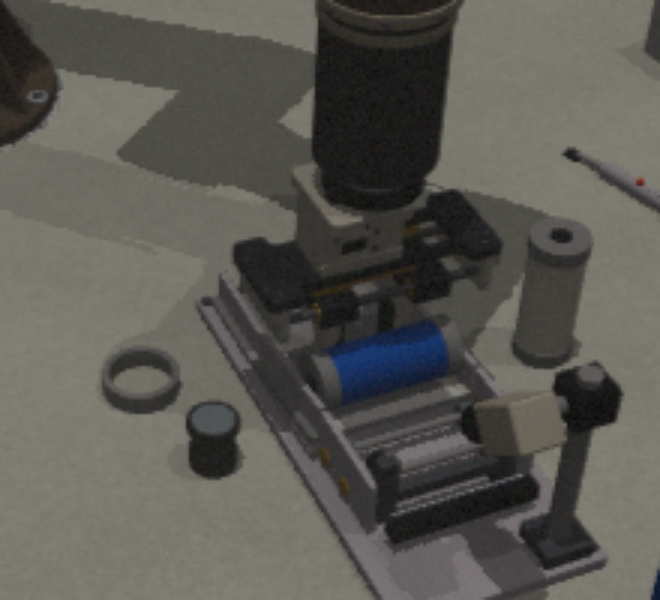

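>>> step_arm:
  deltas:
    - [-0.04, -0.3, 0, 0, 0.55]
    - [-0.08, -0.6, 0, 0, 0.55]
    - [-0.13, -0.9, 0, 0, 0.55]
    - [-0.17, -1.2, 0, 0, 0.55]
    - [-0.21, -1.5, 0, 0, 0.55]
    - [-0.25, -1.8, 0, 0, 0.55]
    - [-0.29, -2.1, 0, 0, 0.55]
    - [-0.34, -2.4, 0, 0, 0.55]
    - [-0.38, -2.7, 0, 0, 0.55]
    - [-0.42, -3, 0, 0, 0.55]

```text
t: 10.33
eef_pos: [0.6034, 0.1254, 0.0623]
ee_rot: [-3.047, 1.571, -1.603]
force: [-1.7, -0.1, 1.1]
width: 0.0397
```

```bash
python3 -c "
from h import *
look2('7')"
```

```text
t 10.3333 F [-1.72 -0.11  1.13] tcp s,y,z 0.0879 0.0003 0.0623 yaw -0.1264 w 0.0397
n 512 roller s,skew,z [ 0.121  -0.013   0.0618] y ends [-0.044   0.0443] res 0.002
```

View pics/s7.png

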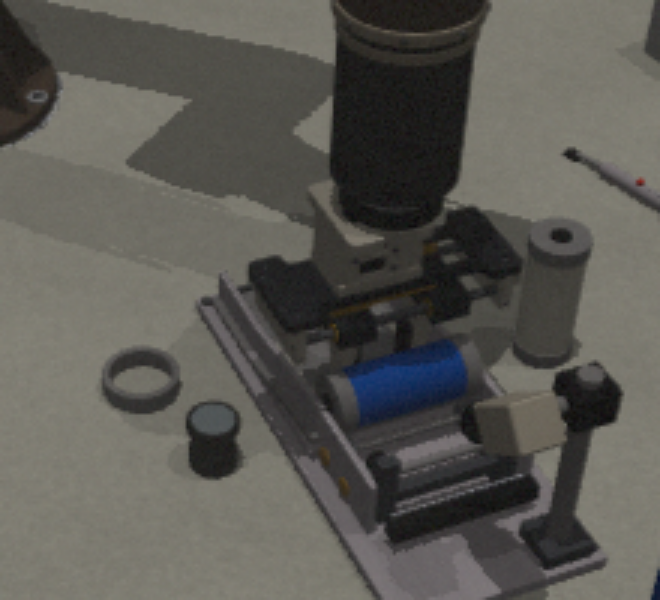

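The roller is near the ramp top (s ≈ 121 mm). I'll push it slowly over the near wheel pair.

>>> step_arm:
  deltas:
    - [-0.03, -0.25, 0, 0, 0.55]
    - [-0.06, -0.5, 0, 0, 0.55]
    - [-0.1, -0.75, 0, 0, 0.55]
    - [-0.12, -1, 0, 0, 0.55]
    - [-0.12, -1.25, 0, 0, 0.55]
    - [-0.12, -1.5, 0, 0, 0.55]
    - [-0.12, -1.75, 0, 0, 0.55]
    - [-0.12, -2, 0, 0, 0.55]
    - [-0.12, -2.25, 0, 0, 0.55]
    - [-0.12, -2.5, 0, 0, 0.55]

```text
t: 11.22
eef_pos: [0.6283, 0.1223, 0.0635]
ee_rot: [-1.325, 1.571, 0.12]
force: [0.4, -0.4, -0.3]
width: 0.0392
```

```bash
python3 -c "
from h import *
look2('8')"
```

```text
t 11.2167 F [ 0.44 -0.36 -0.33] tcp s,y,z 0.1129 0.0003 0.0635 yaw -0.1263 w 0.0392
n 540 roller s,skew,z [ 0.155  -0.0029  0.0595] y ends [-0.0442  0.0445] res 0.002
```

View pics/s8.png

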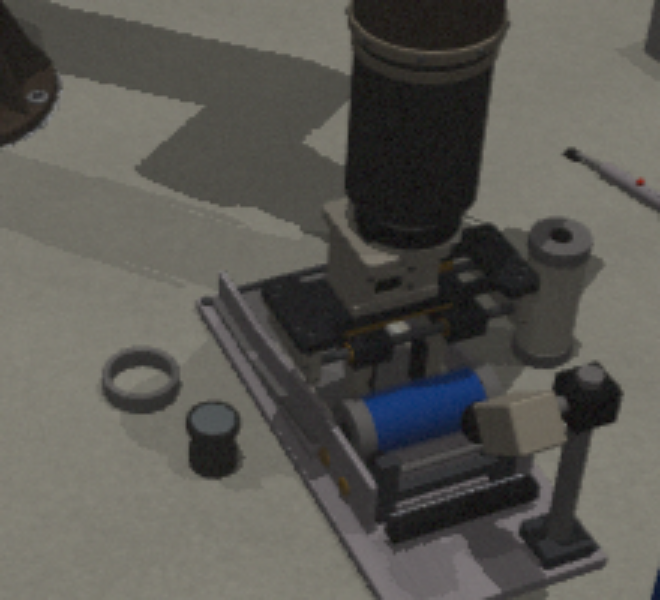

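The roller has run ahead of the fingers (s ≈ 155 mm, force about 0) and its height has dropped, so it went over the near pair. I'll hold still, then re-measure.

>>> step_arm:
  deltas:
    - [0, 0, 0, 0, 0.55]
    - [0, 0, 0, 0, 0.55]
    - [0, 0, 0, 0, 0.55]
    - [0, 0, 0, 0, 0.55]
    - [0, 0, 0, 0, 0.55]
    - [0, 0, 0, 0, 0.55]
    - [0, 0, 0, 0, 0.55]
    - [0, 0, 0, 0, 0.55]
    - [0, 0, 0, 0, 0.55]
    - [0, 0, 0, 0, 0.55]

```text
t: 12.1
eef_pos: [0.6279, 0.1223, 0.0634]
ee_rot: [2.461, 1.571, -2.378]
force: [-0.4, 0.3, 0.5]
width: 0.0392
```

```bash
python3 -c "
from h import *
look2('9')"
```

```text
t 12.1 F [-0.4   0.29  0.51] tcp s,y,z 0.1125 0.0003 0.0634 yaw -0.1263 w 0.0392
n 540 roller s,skew,z [0.158  0.0004 0.058 ] y ends [-0.0446  0.0439] res 0.0019
```

View pics/s9.png

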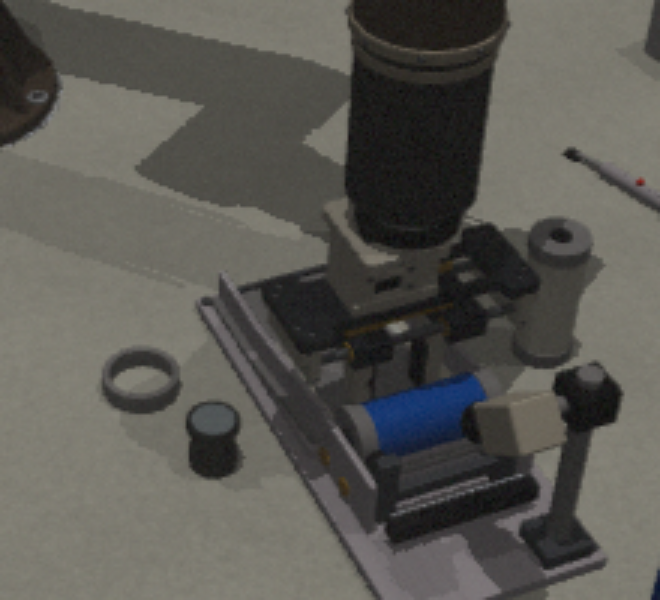

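The roller is seated: s ≈ 158 mm (nest 159), height 58 mm (nest 56.9), skew 0. The fingers are about 12 mm clear. I'll back off, then go up.

>>> step_arm:
  deltas:
    - [0, 0.5, 0, 0, 0.55]
    - [0, 1.5, 0, 0, 0.55]
    - [0, 3, 0, 0, 0.55]
    - [-1, 4, 0, 0, 0.55]
    - [-3, 5, 0, 0, 0.55]
    - [-6, 6, 0, 0, 0.55]
    - [-9, 7, 0, 0, 0.55]
    - [-12, 8, 0, 0, 0.55]
    - [-14, 9, 0, 0, 0.55]
    - [-15, 9, 0, 0, 0.55]

```text
t: 12.98
eef_pos: [0.5377, 0.1342, 0.2179]
ee_rot: [-0.906, 1.565, 0.539]
force: [-0.2, 0.4, 0.4]
width: 0.0392
```

>>> step_arm:
  deltas:
    - [0, 0, 0, 0, 0.55]
    - [0, 0, 0, 0, 0.55]
    - [0, 0, 0, 0, 0.55]
    - [0, 0, 0, 0, 0.55]
    - [0, 0, 0, 0, 0.55]
    - [0, 0, 0, 0, 0.55]
    - [0, 0, 0, 0, 0.55]
    - [0, 0, 0, 0, 0.55]
    - [0, 0, 0, 0, 0.55]
    - [0, 0, 0, 0, 0.55]

```text
t: 13.82
eef_pos: [0.5386, 0.1336, 0.2133]
ee_rot: [2.209, 1.571, -2.629]
force: [0.7, -0.3, 0.7]
width: 0.0395
```

```bash
python3 -c "
from h import *
look2('10')
f=grab_frame('wrist');cv2.imwrite('pics/w10.png',f['pixels'][:,:,::-1])
f=grab_frame('top');W=cloud(f)
for th in('spare_roller','ring_gauge','loupe'):
    r=masks_of(th,'top')
    if r: print(th,np.nanmedian(W[r[0]['mask']],0).round(4))
"
```

```text
t 13.8167 F [ 0.67 -0.34  0.65] tcp s,y,z 0.0225 0.0003 0.2133 yaw -0.1264 w 0.0395
n 554 roller s,skew,z [ 0.1579 -0.001   0.0581] y ends [-0.0448  0.0436] res 0.002
spare_roller [ 0.597  -0.4865  0.1075]
ring_gauge [ 0.4968 -0.0259  0.017 ]
loupe [ 0.5881 -0.0102  0.0457]
```

View pics/s10.png

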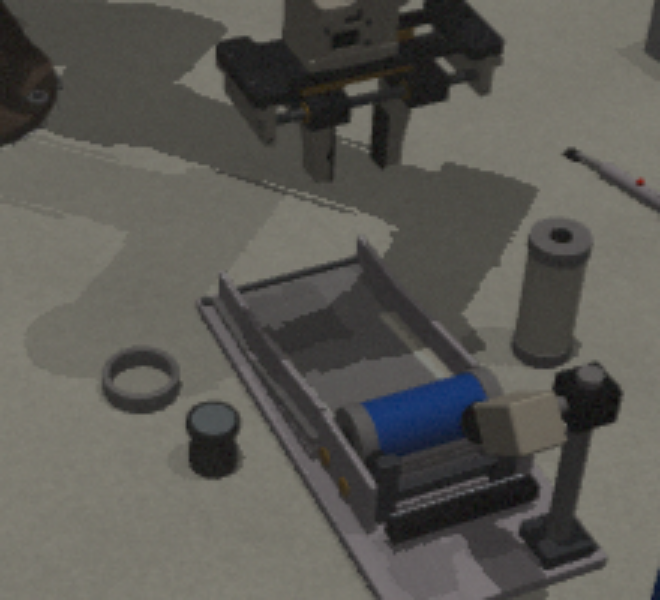

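View pics/w10.png

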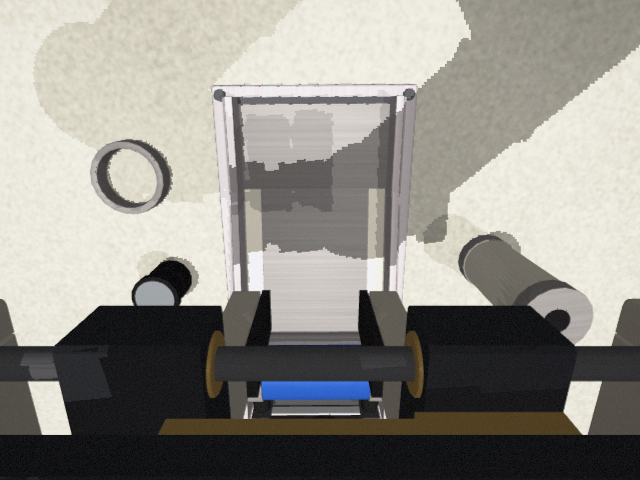

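The roller lies still in the nest with the hand well clear, and the ring, loupe and spare roller stand where they were. The top-camera mask for `spare_roller` landed on the bottle this time. In the scene picture the spare roller is at the same pixels as before, (560, 290). Handing in.

```bash
python3 -c "
from station import *
print(job_done())"
```

```text
the job is handed in; nothing more can be done
None
```

I pushed the roller up the ramp with both fingertips at about 35 mm/s, staying behind it. It dropped onto the support wheels, and I backed the hand off and handed the job in at about 14 s. The hand-in gives no verdict.

**Roller at the end:** its position did not change between two looks 1.7 s apart.

| | Measured | Nest |
|---|---|---|
| Along the cradle from the foot | 158 mm | 159 mm |
| Height above the bench | 58 mm | 56.9 mm |
| Skew | about 0 rad | 0 rad |
| Offset across | about 0.6 mm | 0 mm |

**Hand:** it stood about 150 mm higher and 90 mm back, touching nothing, with only sensor noise on the wrist force.

**Checks that disagreed:**
- My two estimates of the ramp foot differed by about 4 mm. The roller leaving the fingers and dropping where expected fits the value I used.
- The final top-camera detection of the spare roller wrongly picked the solvent bottle. The scene picture shows the spare roller, ring and loupe unmoved.
- The ring's median point shifted about 6 mm in the top view, with no shift in the scene picture, so I take it as noise in its mask.

I did not re-measure the solvent bottle, wafer box, vacuum pen or hex driver at the end.

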